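# Fit the nested lids on the vial canister, then take off the outer cover alone

## Task

Push the pedal of the trip catch on the lid stand fully down until it snaps open, then carry the nested pair of lids together by the inner lid's black knob to the canister with the vials, and lower them all the way home before you let go. Then take the outer cover by its neck and lift it off alone, leaving the inner lid seated and undisturbed in the canister. Finish while still holding the outer cover level and still, with its lower rim a few centimetres above the top of the inner lid's knob, and do not disturb the other things on the desk.

Things in the scene. Friction and masses are not known exactly. Their poses are not given: they have to be found in the camera images.
- catch (a joint): Angle of the steel trip catch on the lid stand (rad): 0 = its hook reaches over the edge of the outer cover, 0.6 = fully open, hook swung outward clear of the cover. It is sprung over centre at 0.26: it needs about 6 N on the pad to move, snaps the rest of the way once past 0.26 and then stays open by itself.
- catch_pad (a point): Centre of the top of the black rubber pad (32x32 mm) on the catch's pedal, the place to press. The pedal points along the stand's -y, hinged 74 mm from the stand's axis, 38 mm above the desk; the pad is 53 mm out from the hinge, slopes 17 degrees up at joint 0, down at 0.6, and goes 32 mm down over the stroke. The open hook stands to 80 mm above the desk, 12 mm or more from the pad.
- stand_seat (a point): Centre of the rim of the lid stand: a fixed upright steel cup (104 mm outside, 94 mm inside, rim 55 mm above the desk) on a grey base plate 140x160 mm, in which the two lids wait, nested. z is up; the catch is at the stand's -y side.
- canister_mouth (a point): Centre of the rim of the canister: a fixed upright open steel pot, 104 mm outside, mouth 94 mm inside, rim 95 mm above the desk, two small wire handles at the sides below the rim. Two dropper vials stand inside, their tops 26 mm below the rim.
- inner_lid: Inner lid, 0.22 kg, round, steel. Origin = centre of the underside of its flange (112 mm across, 6 mm thick). Below it a plug 87 mm across, 12 mm deep, bevelled, enters the canister's mouth. On top a stem (16 mm) and a black knob (26 mm across, 38 to 73 mm above the origin). The outer cover lies over it; lifting the inner lid by its knob carries both.
- inner_seat (a point): The inner lid's origin: centre of the underside of its flange. Seated, it coincides with canister_mouth. z is the lid's axis.
- inner_knob (a point): Point on the axis of the inner lid's knob, 59 mm above inner_seat and 14 mm below the top of the knob; the knob can be gripped between the top of the outer cover's neck (17 mm below this point) and its own top.
- outer_cover: Outer cover, 0.13 kg, white plastic ring lid, 123 mm across, loose on the inner lid's flange (3 mm play). Origin = centre of the underside of its ring top (6 mm above inner_seat when nested); a skirt hangs 17 mm lower, outside the rim. A hollow round neck, 56 mm outside, 48 mm inside, rises from 4 to 36 mm above the origin; the inner lid's knob stands up through it, 31 mm higher.
- cover_neck (a point): Point on the axis of the outer cover's neck, 12 mm below the top of the neck: the height to grip the neck from outside. z is the cover's axis.
- cover_rim (a point): Centre of the lower rim of the outer cover's skirt, 17 mm below its origin, 41 mm below cover_neck. Nested, it lies 11 mm below inner_seat; raised 84 mm from there it is level with the top of the knob.
- vial: Bystander: dropper vial, 23x24x64 mm, standing; origin under its centre. To be left alone.
- brown_bottle: Bystander: brown screw-cap bottle, 52 mm across, 110 mm tall; origin under its centre. To be left alone.
- timer: Bystander: bench timer with a tilted dial face, 60x68x62 mm; origin under its centre. To be left alone.
- stamp: Bystander: hand stamp with a knob, 27x46x70 mm; origin under its centre. To be left alone.

How it is judged:
On the way, in this order (a step that is already met when the one before it is completed fails the run):
1. the catch is pushed fully open while the lids still rest on the stand (value of joint catch above 0.5 rad and z of inner_seat in the frame of stand_seat below 0.004 m and z of cover_rim in the frame of inner_seat below -0.006 m), for 0.1 s.
2. the nested pair is lowered home in the canister, still held by the inner lid's knob (horizontal distance between inner_seat and canister_mouth below 0.006 m and z of inner_seat in the frame of canister_mouth below 0.003 m and angle between inner_seat's own z axis and vertical below 0.06 rad and z of cover_rim in the frame of inner_seat below -0.006 m and contact force between the fingers and inner_lid above 0.5 N), for 0.1 s.
3. the pair is let go, nested and seated (horizontal distance between inner_seat and canister_mouth below 0.006 m and z of inner_seat in the frame of canister_mouth below 0.003 m and angle between inner_seat's own z axis and vertical below 0.06 rad and z of cover_rim in the frame of inner_seat below -0.006 m and contact force between the fingers and inner_lid below 0.1 N), for 0.1 s.
At the end, for the whole second after the job is handed in: The inner lid sits home in the canister (centred within 6 mm, flange within 3 mm of the rim, tilted under 3.5 degrees), untouched; the outer cover is held in the gripper alone, level within 14 degrees, still, its lower rim above the top of the inner lid's knob by at least 1 cm (horizontal distance between inner_seat and canister_mouth below 0.006 m and z of inner_seat in the frame of canister_mouth below 0.003 m and angle between inner_seat's own z axis and vertical below 0.06 rad and z of cover_rim in the frame of inner_seat above 0.083 m and height (world z) of cover_rim above 0.178 m and angle between cover_neck's own z axis and vertical below 0.25 rad and contact force between the fingers and outer_cover above 1 N and contact force between each of outer_cover, the arm, the fingers and inner_lid below 0.05 N and linear speed of outer_cover below 0.03 m/s and linear speed of inner_lid below 0.02 m/s); the arm keeps its last pose, push and grip.
It fails at once if the cover is parted from the inner lid while the inner lid is not seated in the canister, or the inner lid is disturbed after the cover was lifted (z of cover_rim in the frame of inner_seat above 0 m and not (horizontal distance between inner_seat and canister_mouth below 0.006 m and z of inner_seat in the frame of canister_mouth below 0.003 m and angle between inner_seat's own z axis and vertical below 0.06 rad)).
It fails at once if a bystander is disturbed: moved by more than 2 cm (distance of any of vial, brown_bottle, timer, stamp from where it was at the start of the episode above 0.02 m).
It also fails if it takes over 61 s, if anything falls off the work surface, if the arm or the gripper's body presses on something with over 40 N, if the wrist force passes 120 N, or if a joint passes its speed limit or range.

## Robot

A 6-joint arm with a two-finger parallel gripper is mounted at the origin on the work surface; the furniture and walls round the work are solid. World frame = base frame: x ahead of the robot, y to its left, z up, the work surface at z = 0. Lengths are in m, angles in rad, forces in N, time in s.
With the tool pointing down it reaches from about 0.35 to 0.8 m from the base axis. Payload 7.3 kg.
Tool frame: the origin (TCP) lies on the mounting face of the last link; the fingertips stand 173 mm ahead of it and the grasp point (between the pads) lies 155 mm ahead of it; z points along the fingers, x is the direction in which the jaws open and shut, and the axes are right-handed (so a half turn about z gives the same grasp; the last joint's range is limited). The gripper opens to 85 mm and grips with 20 to 120 N. Pads are 22 mm wide; open, the fingers measure 114 mm over their backs; the gripper's body (76 mm by 85 mm) begins 54 mm behind the grasp point. The pads swing forward as they close: fully open they stand 13 mm farther back than shut.
Start: joints at [-1.345, 0.342, 1.524, -0, 1.275, -0.146], TCP at [0.191, -0.489, 0.405] pointing down, gripper open.
Joint ranges: [-2.53, 2.53], [-0.77, 2.02], [0.04, 2.7], [-1, 4.14], [0.28, 2.66], [-3.11, 3.11]. Speed limits (rad/s): [2.57, 2.57, 3.14, 3.14, 3.14, 3.14].

## Interface

Orientations are given as a rotation vector (axis times angle).
In Python, from bench import state, read_camera, get_calibration, sign_off gives the robot as it stands. The module is installed in compiled form; this text tells all that it offers.
- The arm moves only by the shell command python3 -m jog 'ROWS' [OPENING]. ROWS is JSON, a list of rows, each a list of 4 numbers: the shift along the tool's x, y, z in m, then the turn about the tool's z in degrees. In form: [[dx, dy, dz, yaw], ...]. A call has 1 to 20 rows; each row is the pose to reach, as a shift and turn from the pose measured when the call began, along the tool's axes at that moment; what a row does not reach only later rows make up. A row lasts 1/10 s, in which the tool goes at most 50 mm and 8.59 degrees, less where a joint would pass 70% of its speed; a pose out of reach is approached as far as the arm can. A call with a gripper value outside its range is refused whole. OPENING is the opening in per cent of the stroke, from 0 (shut) to 100 (fully open), set as the call begins (- or left out, the last holds). The fingers move at their own pace and stop on an object; the grip force is fixed at half the most. Time passes only in rows, so rows that repeat a pose let the fingers close. It gives the time, the measured TCP pose, the force and the opening at its end, in the units of the state.
- state(): the state, without advancing time (a new reading comes with each control period).
- read_camera(name): name is "side" or "top" or "wrist"; returns (picture, depth): 480x640x3 uint8, red, green, blue; 480x640 float32, m along the optical axis (not along the pixel's ray), 0 where there is no reading.
- get_calibration(name): a dict with "intrinsics" (3x3 intrinsics, pixels), "k1" (the pictures are not rectified: a ray, as slopes to the right and down, at radius r is drawn at 1 + k1 r^2 times it, then the intrinsics apply), "rvec" (rotation vector, rad) and "tvec" (3), from world to camera coordinates, as OpenCV has them; the wrist camera has in their place "T_tool_cam" (4x4, takes a point from camera to tool coordinates, whose origin is the TCP and whose axes are the tool frame's). Camera axes: x right, y down, z forward; pixel columns grow to the right and rows downward; lengths in m; the calibration is good to about 2 mm. A picture is of the moment at which its call begins: read the wrist's pose just before it. get_calibration takes no time and is no camera call.
- sign_off(): hands the job in, once; it reports no verdict.
The state is a dict: "clock": time; "qpos": joint angles; "qvel": joint speeds; "joint_efforts": joint torques, N m; "ee_pos": TCP position; "tcp_rot": TCP orientation; "force": force on the tool from outside, world axes, zero at the start; "moment": the same for the moment, N m; "grip_width": opening from 0.0 (shut) to 1.0 (fully open).
Only numpy, scipy, OpenCV 4.12 (cv2) and the standard library are available. Lean on these libraries where they do the work, as an engineer would, in place of code of your own. Each camera call takes 0.05 s, during which the arm holds its last target.

## Working session

There is one attempt and no reset: what is moved stays moved. The work goes in short steps, Python scripts to look and compute and a shell command to move; the robot and the scene stay as the last step left them, time stands still between calls to the robot, and variables do not carry over. Pictures are saved under pics/ and viewed, and the job is handed in when it is done.

```bash
mkdir -p pics; cat > h.py <<'E'
import numpy as np, cv2
from bench import state, read_camera, get_calibration
from scipy.spatial.transform import Rotation as R
def cam(name):
    s=state(); img,d=read_camera(name); c=get_calibration(name)
    K=np.array(c["intrinsics"]);k1=c["k1"]
    if name=="wrist":
        T=np.eye(4);T[:3,:3]=R.from_rotvec(s["tcp_rot"]).as_matrix();T[:3,3]=s["ee_pos"]
        M=T@np.array(c["T_tool_cam"])
    else:
        W=np.eye(4);W[:3,:3]=R.from_rotvec(np.ravel(c["rvec"])).as_matrix();W[:3,3]=np.ravel(c["tvec"]);M=np.linalg.inv(W)
    return img,d,K,k1,M
def slopes(uv,K,k1):
    uv=np.atleast_2d(np.array(uv,float)).reshape(-1,1,2)
    return cv2.undistortPoints(uv,K,np.array([k1,0,0,0.])).reshape(-1,2)
def onplane(uv,z,K,k1,M):
    s=slopes(uv,K,k1);r=np.c_[s,np.ones(len(s))]@M[:3,:3].T;o=M[:3,3]
    return o+r*((z-o[2])/r[:,2])[:,None]
def bydepth(uv,d,K,k1,M):
    uv=np.atleast_2d(uv);s=slopes(uv,K,k1);z=d[uv[:,1].astype(int),uv[:,0].astype(int)]
    return (np.c_[s,np.ones(len(s))]*z[:,None])@M[:3,:3].T+M[:3,3]
E
python3 - <<'E'
from h import *
for n in ["top","side","wrist"]:
    i,d,K,k1,M=cam(n); cv2.imwrite(f"pics/{n}0.png",i[:,:,::-1]); np.savez(f"pics/{n}0.npz",i=i,d=d,K=K,k1=k1,M=M)
    print(n,K.tolist(),k1,M.round(3).tolist())
print(state())
E
```

```text
top [[609.6713495673357, 0.0, 329.3129988639116], [0.0, 609.6713495673357, 226.93568759789176], [0.0, 0.0, 1.0]] 0.011038984084975915 [[-0.015, -0.991, 0.132, 0.346], [-1.0, 0.014, -0.011, -0.133], [0.009, -0.132, -0.991, 1.139], [0.0, 0.0, 0.0, 1.0]]
side [[551.7643990279004, 0.0, 312.603703646368], [0.0, 551.7643990279004, 239.1742967056242], [0.0, 0.0, 1.0]] -0.02712943335170656 [[-0.954, -0.132, 0.269, 0.127], [-0.299, 0.458, -0.837, 0.91], [-0.013, -0.879, -0.477, 0.696], [0.0, 0.0, 0.0, 1.0]]
wrist [[357.42607147922416, 0.0, 319.14169193793225], [0.0, 357.42607147922416, 245.34138435689016], [0.0, 0.0, 1.0]] -0.04129057630967218 [[0.363, -0.885, -0.29, 0.265], [-0.932, -0.346, -0.112, -0.462], [-0.001, 0.311, -0.95, 0.373], [0.0, 0.0, 0.0, 1.0]]
{'clock': 0.15, 'qpos': array([-1.34501967e+00,  3.42548235e-01,  1.52473289e+00, -1.52374119e-05,
        1.27539324e+00, -1.45987554e-01]), 'qvel': array([ 0.0004034 , -0.00200349, -0.00453403, -0.00030726, -0.00036994,
        0.00064593]), 'joint_efforts': array([ 6.49729664e-04, -4.33908212e+01, -2.46148574e+01, -1.70589096e-04,
        5.78792984e-03, -1.90643669e-05]), 'ee_pos': array([ 0.19071743, -0.48904456,  0.40421559]), 'tcp_rot': array([-2.59313322e+00,  1.77220775e+00,  1.26368450e-03]), 'force': array([ 0.64850597,  0.20616894, -0.39221519]), 'moment': array([0.01090476, 0.0042203 , 0.00348477]), 'grip_width': 1.0016194053784417}
```

View pics/top0.png

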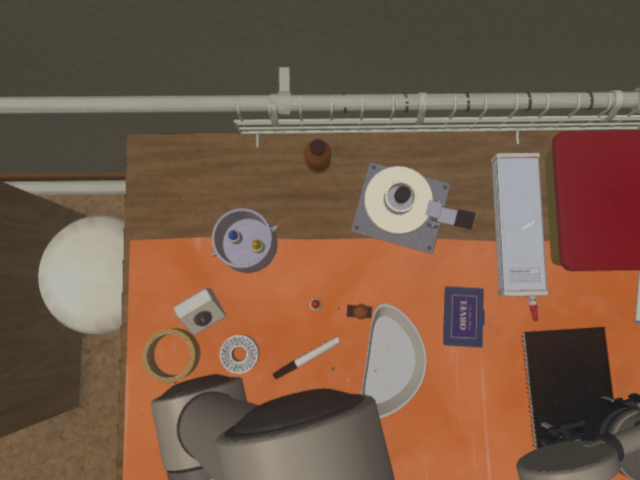

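View pics/side0.png

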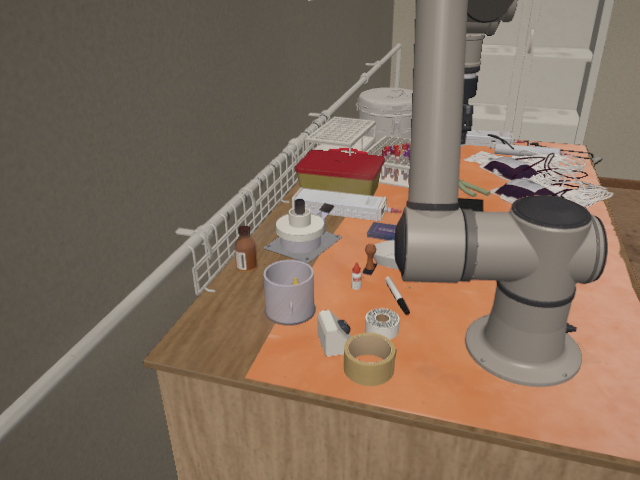

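View pics/wrist0.png

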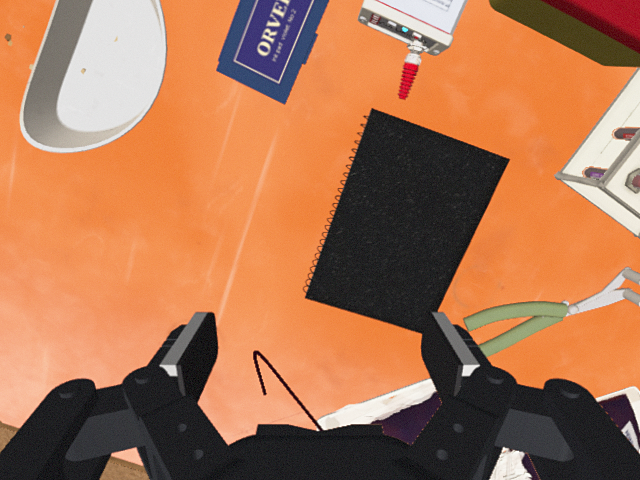

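```bash
python3 - <<'E'
from h import *
f=np.load("pics/top0.npz");i,d,K,k1,M=[f[k] for k in ["i","d","K","k1","M"]];k1=float(k1)
hsv=cv2.cvtColor(i,cv2.COLOR_RGB2HSV)
def blobs(m,box,amin=40):
    mm=np.zeros_like(m);x0,y0,x1,y1=box;mm[y0:y1,x0:x1]=m[y0:y1,x0:x1]
    n,l,s,c=cv2.connectedComponentsWithStats(mm.astype(np.uint8))
    return [(s[k],c[k].round(1),l==k) for k in range(1,n) if s[k][4]>=amin]
# cover disc: cream
box=(340,150,490,260)
m=(i.min(2)>150)&(hsv[...,1]>15)
for s,c,mk in blobs(m,box):
    cs,_=cv2.findContours(mk.astype(np.uint8),0,1);h=cv2.convexHull(max(cs,key=len));e=cv2.fitEllipse(h)
    print("cover",s,c,e,onplane([e[0]],0.065,K,k1,M))
m=(i.max(2)<70)
for s,c,mk in blobs(m,box,30):
    print("dark",s,c,bydepth([c],d,K,k1,M), [onplane([c],z,K,k1,M).round(4).tolist() for z in (.128,.055)])
    cs,_=cv2.findContours(mk.astype(np.uint8),0,1);c=max(cs,key=len);r=cv2.minAreaRect(c);print(r); p=cv2.boxPoints(r);print(onplane(p,0.055,K,k1,M).round(4))
# base plate corners
cor=[(371,164),(449,183),(433,251),(353,232)]
print(onplane(cor,0.005,K,k1,M).round(4), bydepth(cor,d,K,k1,M).round(3))
# canister rim by depth
ys,xs=np.mgrid[200:280,200:290];uv=np.c_[xs.ravel(),ys.ravel()];P=bydepth(uv,d,K,k1,M)
g=(P[:,2]>.088)&(P[:,2]<.11);print(g.sum(),P[g].min(0),P[g].max(0),P[g].mean(0))
e=cv2.fitEllipse(cv2.convexHull(uv[g].astype(np.float32)));print(e,onplane([e[0]],.095,K,k1,M))
# cover by depth
ys,xs=np.mgrid[150:260,350:460];uv=np.c_[xs.ravel(),ys.ravel()];P=bydepth(uv,d,K,k1,M)
for lo,hi in((.055,.075),(.09,.103),(.12,.137)):
    g=(P[:,2]>lo)&(P[:,2]<hi); print(lo,g.sum(),P[g].min(0).round(4),P[g].max(0).round(4))
for n,p in dict(bottle=(318,148),timer=(200,311),vial=(315,304),stamp=(359,312)).items(): print(n,bydepth([p],d,K,k1,M).round(3))
cv2.imwrite("pics/crop1.png",cv2.resize(i[140:270,340:490],None,fx=5,fy=4.5,interpolation=2)[:,:,::-1])
E
```

```text
cover [ 365  167   68   66 2724] [397.3 199.7] ((398.1920166015625, 199.44984436035156), (65.65525817871094, 67.66352844238281), 109.34317016601562) [[ 0.53717149 -0.26927926  0.065     ]]
dark [395 187  15  16 187] [401.9 194.4] [[ 0.53474575 -0.26799644  0.12676821]] [[[0.5345, -0.2678, 0.128]], [[0.5481, -0.2775, 0.055]]]
((402.0, 194.5), (15.0, 14.0), 90.0)
[[ 0.5619 -0.2654  0.055 ]
 [ 0.5616 -0.2908  0.055 ]
 [ 0.534  -0.2899  0.055 ]
 [ 0.5344 -0.2646  0.055 ]]
dark [455 210  20  19 283] [464.4 219. ] [[ 0.50110153 -0.38789656  0.05836379]] [[[0.4911, -0.3715, 0.128]], [[0.5016, -0.3887, 0.055]]]
((464.26470947265625, 218.9412078857422), (16.97749137878418, 16.73495864868164), 14.03624439239502)
[[ 0.491  -0.3695  0.055 ]
 [ 0.5204 -0.3781  0.055 ]
 [ 0.5125 -0.4075  0.055 ]
 [ 0.4831 -0.3988  0.055 ]]
[[ 0.617  -0.2271  0.005 ]
 [ 0.5782 -0.3743  0.005 ]
 [ 0.4492 -0.339   0.005 ]
 [ 0.4871 -0.1902  0.005 ]] [[ 0.617 -0.227  0.004]
 [ 0.578 -0.374  0.004]
 [ 0.45  -0.341 -0.004]
 [ 0.488 -0.191 -0.003]]
573 [ 0.41819101 -0.04444219  0.08803268] [0.52154883 0.05789955 0.0984839 ] [0.46991001 0.00744662 0.09367231]
((241.59796142578125, 237.3865966796875), (59.483642578125, 60.219913482666016), 60.82514190673828) [[0.46929639 0.00634258 0.095     ]]
0.055 3219 [ 0.477  -0.3795  0.055 ] [ 0.5996 -0.2086  0.0749]
0.09 257 [ 0.5111 -0.2968  0.0901] [ 0.5666 -0.2424  0.1023]
0.12 177 [ 0.5259 -0.2823  0.1203] [ 0.55   -0.2581  0.1311]
bottle [[ 0.622 -0.127  0.108]]
timer [[0.345 0.085 0.051]]
vial [[ 0.354 -0.118  0.061]]
stamp [[ 0.339 -0.194  0.071]]
```

View pics/crop1.png

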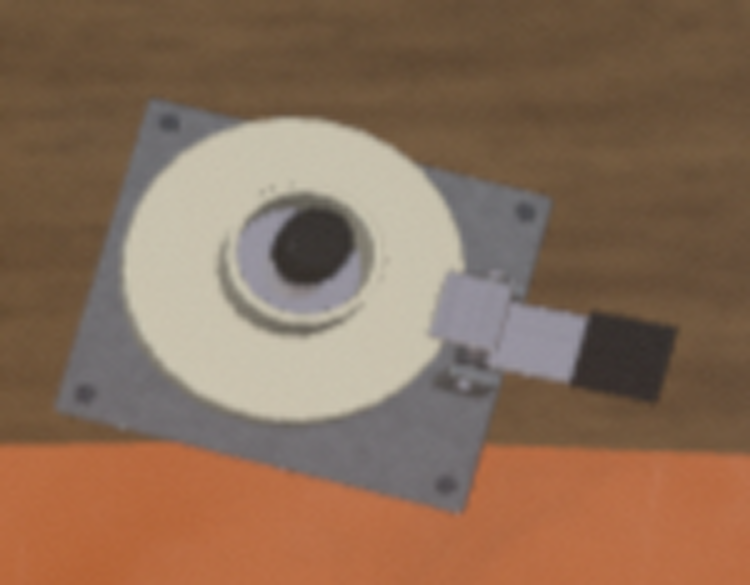

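The top picture shows the nested lids' axis at (398,199), which is world (0.5375,-0.2695). The pad is at (464,219), world (0.501,-0.388). The canister is at (242,237), world (0.4695,0.0065). I'm moving above the pad with the fingers shut.

```bash
python3 -m jog '[[0.002,-0.027,0,-4.5],[0.003,-0.054,0,-9],[0.005,-0.081,0,-13.5],[0.006,-0.108,0,-18],[0.008,-0.135,0,-22.5],[0.009,-0.162,0,-27],[0.011,-0.189,0,-31],[0.012,-0.216,0,-35],[0.014,-0.244,0,-39],[0.015,-0.271,0,-43],[0.017,-0.298,0.02,-47],[0.0185,-0.318,0.05,-51],[0.0187,-0.3257,0.08,-51.6],[0.0187,-0.3257,0.11,-51.6],[0.0187,-0.3257,0.13,-51.6],[0.0187,-0.3257,0.13,-51.6],[0.0187,-0.3257,0.13,-51.6],[0.0187,-0.3257,0.13,-51.6]]' 0
python3 - <<'E'
from h import *
for n in ["wrist","top"]:
    i,d,K,k1,M=cam(n); cv2.imwrite(f"pics/{n}1.png",i[:,:,::-1]); np.savez(f"pics/{n}1.npz",i=i,d=d,K=K,k1=k1,M=M)
s=state();print(s["ee_pos"],R.from_rotvec(s["tcp_rot"]).as_matrix().round(3),s["grip_width"])
E
```

```text
clock: 1.95
ee_pos: [0.5012, -0.3884, 0.2758]
tcp_rot: [3.106, -0.467, 0.003]
force: [-0.3, -0.3, 0.7]
grip_width: 0.003
[ 0.50113222 -0.38828763  0.27586769] [[ 0.956 -0.294  0.002]
 [-0.294 -0.956 -0.001]
 [ 0.002  0.    -1.   ]] 0.005625328390485013
```

View pics/wrist1.png

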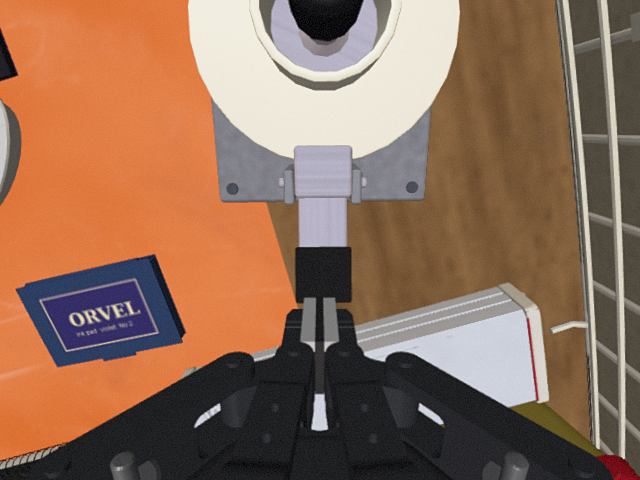

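```bash
python3 - <<'E'
from h import *
f=np.load("pics/top0.npz");i,d,K,k1,M=[f[k] for k in ["i","d","K","k1","M"]];k1=float(k1)
print(bydepth([(500,160),(505,225),(505,285),(535,200),(464,219),(458,217),(470,221),(520,310)],d,K,k1,M).round(3))
f=np.load("pics/wrist1.npz");i,d,K,k1,M=[f[k] for k in ["i","d","K","k1","M"]];k1=float(k1)
print(bydepth([(308,260),(338,260),(323,290),(323,252),(299,270),(350,270)],d,K,k1,M).round(4))
E
```

```text
[[ 0.613 -0.463  0.041]
 [ 0.491 -0.465  0.043]
 [ 0.383 -0.46   0.04 ]
 [ 0.537 -0.523  0.041]
 [ 0.501 -0.387  0.058]
 [ 0.506 -0.378  0.053]
 [ 0.498 -0.398  0.056]
 [ 0.338 -0.498 -0.002]]
[[ 0.4984 -0.3803  0.056 ]
 [ 0.5146 -0.3849  0.0572]
 [ 0.502  -0.3974  0.063 ]
 [ 0.5078 -0.3785  0.0553]
 [ 0.4919 -0.384   0.0578]
 [ 0.5195 -0.3924  0.0578]]
```

```bash
python3 -m jog '[[0,0,0.01,0],[0,0,0.02,0],[0,0,0.03,0],[0,0,0.036,0],[0,0,0.042,0],[0,0,0.046,0],[0,0,0.050,0],[0,0,0.054,0],[0,0,0.058,0],[0,0,0.061,0],[0,0,0.064,0],[0,0,0.067,0],[0,0,0.070,0],[0,0,0.070,0],[0,0,0.070,0],[0,0,0.070,0]]' 0
python3 - <<'E'
from h import *
i,d,K,k1,M=cam("wrist"); cv2.imwrite("pics/wrist2.png",i[:,:,::-1])
i,d,K,k1,M=cam("side"); cv2.imwrite("pics/side2.png",cv2.resize(i[180:280,240:400],None,fx=5,fy=5)[:,:,::-1])
s=state();print(s["ee_pos"],s["force"])
E
```

```text
clock: 3.65
ee_pos: [0.5013, -0.3884, 0.206]
tcp_rot: [3.106, -0.467, 0.003]
force: [-0.5, -0.8, 0.2]
grip_width: -0.001
[ 0.50127816 -0.38841215  0.2060578 ] [-0.71595488  0.04954187  0.04116954]
```

View pics/wrist2.png

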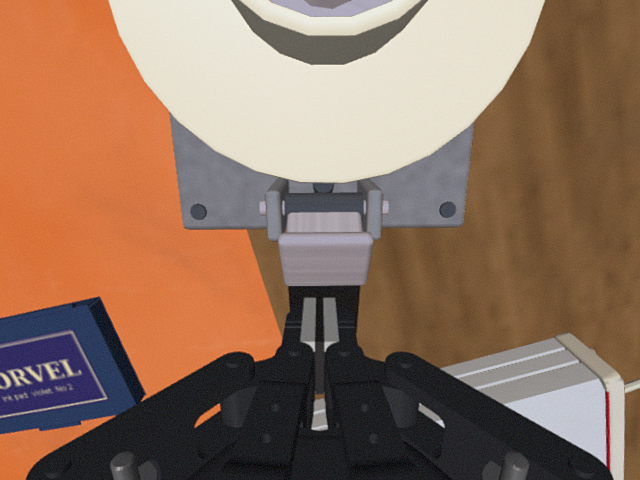

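View pics/side2.png

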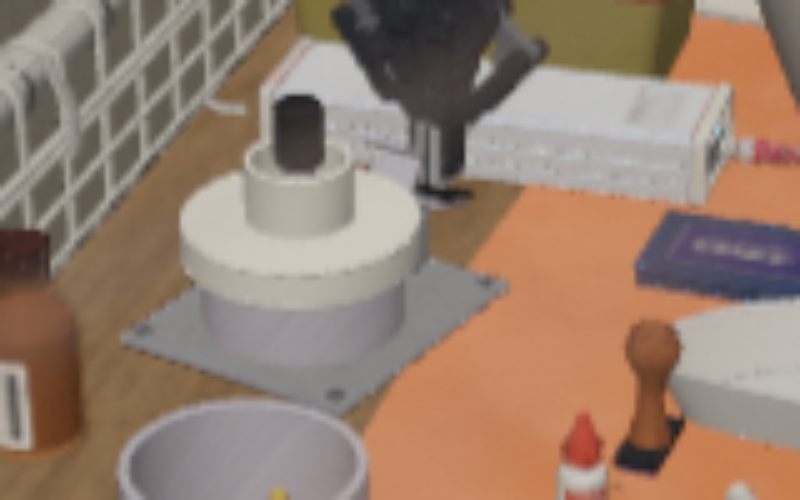

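The wrist picture shows the hook (325,260) swung out clear of the cover edge (325,180). No force remains, so the catch snapped open. I'll retreat and go above the knob.

```bash
python3 -m jog '[[0,0,-0.02,0],[0,0,-0.05,0],[0,0,-0.08,0],[0,0,-0.11,0],[0,0,-0.13,0],[0,-0.02,-0.13,0],[0,-0.05,-0.13,0],[0,-0.08,-0.13,0],[0,-0.105,-0.13,0],[0,-0.12,-0.13,0],[0,-0.124,-0.13,0],[0,-0.124,-0.13,0],[0,-0.124,-0.13,0]]' 100
python3 - <<'E'
from h import *
for n in ["wrist","top"]:
    i,d,K,k1,M=cam(n); cv2.imwrite(f"pics/{n}3.png",i[:,:,::-1]); np.savez(f"pics/{n}3.npz",i=i,d=d,K=K,k1=k1,M=M)
s=state();print(s["ee_pos"],s["force"],s["grip_width"])
E
```

```text
clock: 5.05
ee_pos: [0.5373, -0.2705, 0.3358]
tcp_rot: [3.105, -0.468, 0.003]
force: [0.6, 0.1, -0.8]
grip_width: 1.001
[ 0.5371993  -0.27076487  0.33584753] [-0.28865779 -0.40373009 -0.0396262 ] 1.0035631680088326
```

View pics/wrist3.png

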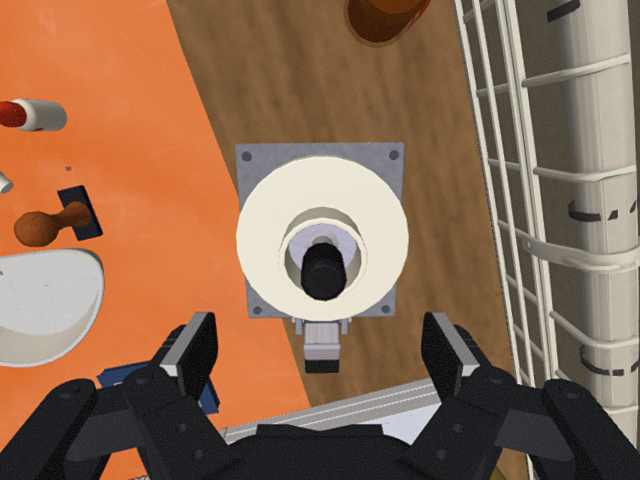

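View pics/top3.png

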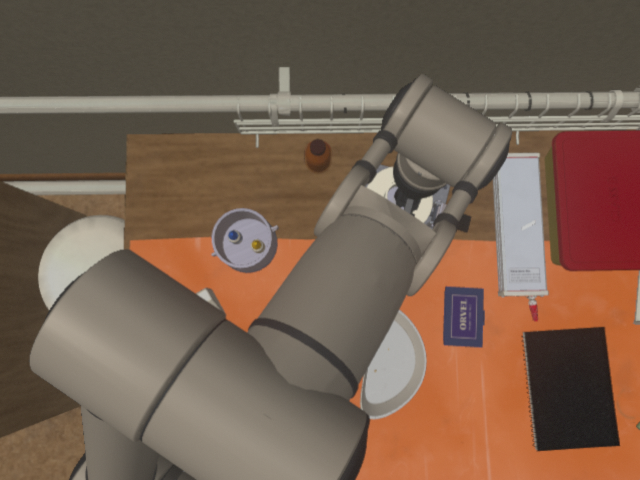

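```bash
python3 - <<'E'
from h import *
f=np.load("pics/wrist3.npz");i,d,K,k1,M=[f[k] for k in ["i","d","K","k1","M"]];k1=float(k1)
ys,xs=np.mgrid[130:330,220:430];uv=np.c_[xs.ravel(),ys.ravel()];P=bydepth(uv,d,K,k1,M)
for lo,hi,zz in((.060,.071,.065),(.094,.101,.097),(.122,.135,.128)):
    g=(P[:,2]>lo)&(P[:,2]<hi);q=P[g];print(lo,g.sum(),np.median(q[:,2]).round(4))
    u=uv[g].astype(np.float32)
    # fit hull circle of the world points at that level
    w=onplane(u,zz,K,k1,M)[:,:2]; c,r=cv2.minEnclosingCircle((w*1000).astype(np.float32)); print(c,r)
E
```

```text
0.06 17385 0.0651
(540.4336547851562, -272.0073547363281) 61.38922119140625
0.094 1571 0.097
(540.6275024414062, -271.9093933105469) 28.089372634887695
0.122 1627 0.1278
(540.633056640625, -271.1313171386719) 13.28774356842041
```

Wrist picture: knob top at (323,272), neck ring at (322,257), and the fingers are symmetric about column 320. The wrist and top cameras disagree by about 3 mm, so I'm taking a value in between and letting the jaws centre.

```bash
python3 -m jog '[[0.001,0,0.015,0],[0.002,-0.0005,0.03,0],[0.002,-0.0005,0.045,0],[0.002,-0.0005,0.055,0],[0.002,-0.0005,0.06,0],[0.002,-0.0005,0.062,0],[0.002,-0.0005,0.062,0],[0.002,-0.0005,0.062,0]]' 100
python3 -m jog '[[0,0,0,0],[0,0,0,0],[0,0,0,0],[0,0,0,0],[0,0,0,0],[0,0,0,0],[0,0,0,0],[0,0,0,0],[0,0,0,0],[0,0,0,0],[0,0,0,0],[0,0,0,0]]' 0
python3 - <<'E'
from h import *
i,d,K,k1,M=cam("wrist"); cv2.imwrite("pics/wrist4.png",i[:,:,::-1])
s=state();print(s["ee_pos"],s["force"],s["moment"],s["grip_width"])
E
```

```text
clock: 5.95
ee_pos: [0.5395, -0.2711, 0.2745]
tcp_rot: [3.105, -0.469, 0.005]
force: [0.7, -0.0, 1.2]
grip_width: 1.001
clock: 7.15
ee_pos: [0.5395, -0.2711, 0.2749]
tcp_rot: [3.105, -0.469, 0.005]
force: [-2.1, -0.1, 5.9]
grip_width: 0.287
[ 0.53950259 -0.27108845  0.27488938] [-1.02070407  0.04026436  5.37138568] [ 0.18108217  0.40749126 -0.03379888] 0.28306014780362043
```

View pics/wrist4.png

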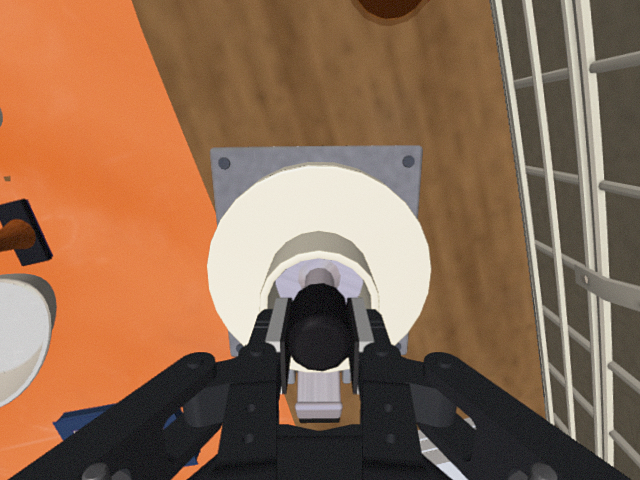

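```bash
python3 -m jog '[[0,0,-0.003,0],[0,0,-0.008,0],[0,0,-0.015,0],[0,0,-0.025,0],[0,0,-0.038,0],[0,0,-0.052,0],[0,0,-0.066,0],[0,0,-0.08,0],[0,0,-0.09,0],[0,0,-0.096,0],[0,0,-0.1,0],[0,0,-0.1,0],[0,0,-0.1,0]]' 0
python3 - <<'E'
from h import *
i,d,K,k1,M=cam("wrist"); cv2.imwrite("pics/wrist5.png",i[:,:,::-1])
np.savez(f"pics/wrist5.npz",i=i,d=d,K=K,k1=k1,M=M)
i,d,K,k1,M=cam("side"); cv2.imwrite("pics/side5.png",i[:,:,::-1])
s=state();print(s["ee_pos"],s["force"],s["moment"],s["grip_width"])
E
```

```text
clock: 8.5
ee_pos: [0.5391, -0.2708, 0.3744]
tcp_rot: [3.105, -0.469, 0.004]
force: [-0.8, 0.5, -4.1]
grip_width: 0.281
[ 0.539139   -0.27081724  0.37419226] [-0.36468841  0.48671373 -5.3462822 ] [-0.00796927  0.03997597  0.04786795] 0.28369751601606646
```

View pics/wrist5.png

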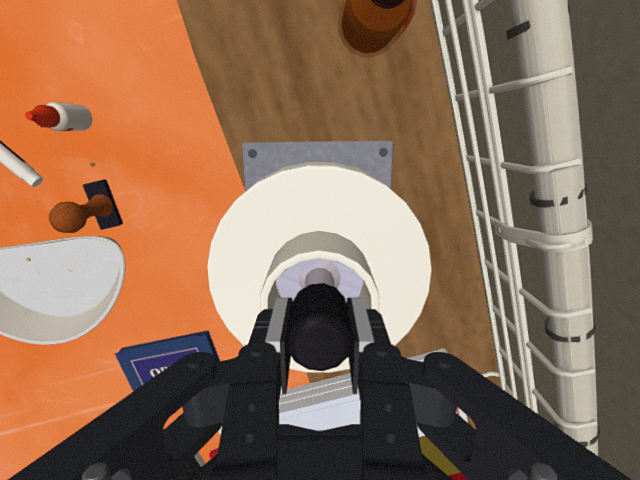

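View pics/side5.png

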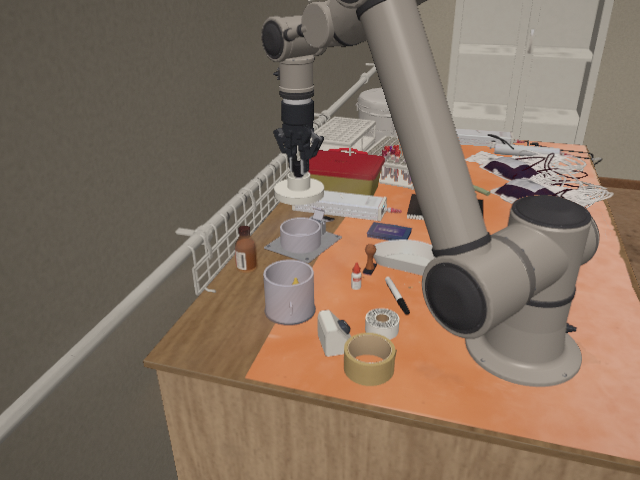

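```bash
python3 -m jog '[[-0.005,-0.004,0,0],[-0.015,-0.013,0,0],[-0.030,-0.025,0,0],[-0.045,-0.038,0,0],[-0.06,-0.051,0,0],[-0.075,-0.064,0,0],[-0.09,-0.077,0,0],[-0.105,-0.09,0,0],[-0.12,-0.103,0,0],[-0.132,-0.113,0,0],[-0.14,-0.12,0,0],[-0.145,-0.123,0,0],[-0.146,-0.124,0,0],[-0.146,-0.124,0,0],[-0.146,-0.124,0,0]]' 0
python3 - <<'E'
from h import *
for n in ["wrist","top"]:
    i,d,K,k1,M=cam(n); cv2.imwrite(f"pics/{n}6.png",i[:,:,::-1]); np.savez(f"pics/{n}6.npz",i=i,d=d,K=K,k1=k1,M=M)
s=state();print(s["ee_pos"],s["force"],s["grip_width"])
E
```

```text
clock: 10.1
ee_pos: [0.4366, -0.1097, 0.3737]
tcp_rot: [3.105, -0.47, 0.004]
force: [0.0, -0.5, -5.3]
grip_width: 0.28
[ 0.43652268 -0.10963874  0.37368341] [ 0.19625973  0.21661663 -4.72171137] 0.28142074540008805
```

View pics/wrist6.png

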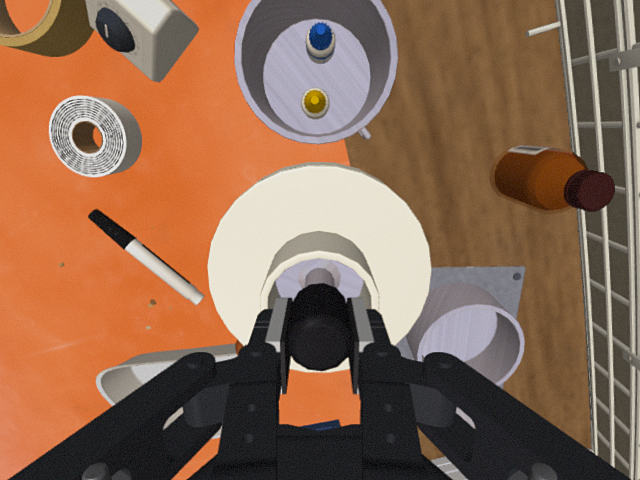

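View pics/top6.png

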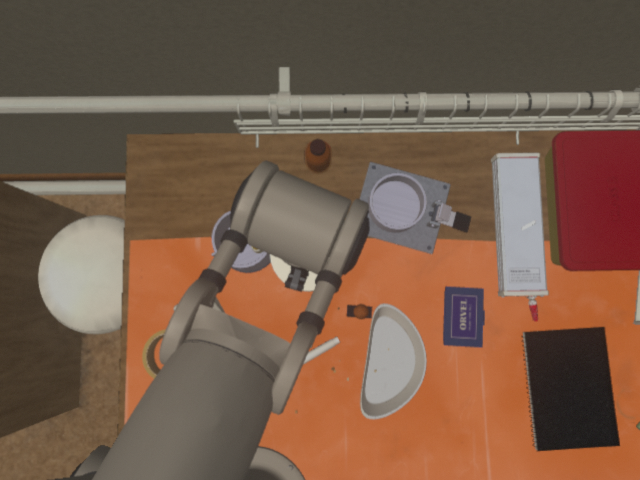

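```bash
cat > circ.py <<'E'
from h import *
from scipy.optimize import least_squares
def fit(w,r=None):
    c0=w.mean(0)
    if r: f=lambda p:np.hypot(*(w-p[:2]).T)-r; s=least_squares(f,c0,loss="soft_l1",f_scale=.0005); return s.x,r,np.abs(s.fun).mean()
    f=lambda p:np.hypot(*(w-p[:2]).T)-p[2]; s=least_squares(f,[*c0,.05],loss="soft_l1",f_scale=.0005); return s.x[:2],s.x[2],np.abs(s.fun).mean()
E
python3 - <<'E'
from circ import *
f=np.load("pics/wrist6.npz");i,d,K,k1,M=[f[k] for k in ["i","d","K","k1","M"]];k1=float(k1)
def lev(box,lo,hi,zz):
    x0,y0,x1,y1=box;ys,xs=np.mgrid[y0:y1,x0:x1];uv=np.c_[xs.ravel(),ys.ravel()];P=bydepth(uv,d,K,k1,M)
    g=(P[:,2]>lo)&(P[:,2]<hi);m=np.zeros(d.shape,np.uint8);m[uv[g][:,1],uv[g][:,0]]=1
    return m,np.median(P[g][:,2])
def outer(m,zz,cond):
    cs,_=cv2.findContours(m,0,cv2.CHAIN_APPROX_NONE);c=max(cs,key=len).reshape(-1,2);c=c[cond(c)];return onplane(c,zz,K,k1,M)[:,:2],c
m,z=lev((225,0,405,150),.090,.100,.095);print("rim",z,m.sum())
cs,_=cv2.findContours(m,0,cv2.CHAIN_APPROX_NONE);c=cv2.convexHull(max(cs,key=len)).reshape(-1,2)
c=c[(c[:,1]>4)&~((c[:,0]>350)&(c[:,1]>115))];w=onplane(c,.095,K,k1,M)[:,:2]
print(len(c),fit(w),fit(w,.052))
# lid disc top: expected world z
m,z=lev((200,155,440,300),.15,.18,0);print("disc",z)
cs,_=cv2.findContours(m,0,cv2.CHAIN_APPROX_NONE);c=cv2.convexHull(max(cs,key=len)).reshape(-1,2);c=c[(c[:,1]<290)]
w=onplane(c,z,K,k1,M)[:,:2];print(len(c),fit(w),fit(w,.0615))
ys,xs=np.mgrid[170:240,250:390];P=bydepth(np.c_[xs.ravel(),ys.ravel()],d,K,k1,M)
g=(P[:,2]>.15)&(P[:,2]<.18);A=np.c_[P[g][:,:2],np.ones(g.sum())];print("tilt",np.linalg.lstsq(A,P[g][:,2],rcond=None)[0])
E
```

```text
rim 0.09468286946155191 3221
31 (array([0.4711774 , 0.00453163]), np.float64(0.051503736184065396), np.float64(0.0001471244652661346)) (array([0.47132012, 0.00505514]), 0.052, np.float64(0.00031694498039534736))
disc 0.16395174790916522
32 (array([ 0.43797433, -0.10936074]), np.float64(0.06038545091196408), np.float64(0.0002950863217938064)) (array([ 0.4377223, -0.1108346]), 0.0615, np.float64(0.0005670230689368905))
tilt [-0.01183616 -0.04281155  0.16638538]
```

```bash
python3 - <<'E'
from circ import *
f=np.load("pics/wrist6.npz");i,d,K,k1,M=[f[k] for k in ["i","d","K","k1","M"]];k1=float(k1)
ys,xs=np.mgrid[280:372,285:356];uv=np.c_[xs.ravel(),ys.ravel()];P=bydepth(uv,d,K,k1,M)
g=(P[:,2]>.22)&(P[:,2]<.235);q=P[g];print(g.sum(),np.median(q[:,2]),q.min(0),q.max(0))
m=np.zeros(d.shape,np.uint8);m[uv[g][:,1],uv[g][:,0]]=1
cs,_=cv2.findContours(m,0,1);c=cv2.convexHull(max(cs,key=len)).reshape(-1,2);w=onplane(c,np.median(q[:,2]),K,k1,M)[:,:2];print(fit(w),fit(w,.013))
A=np.c_[q[:,:2]-q[:,:2].mean(0),np.ones(len(q))];print(np.linalg.lstsq(A,q[:,2],rcond=None)[0])
# neck top
ys,xs=np.mgrid[240:330,255:385];uv=np.c_[xs.ravel(),ys.ravel()];P=bydepth(uv,d,K,k1,M)
g=(P[:,2]>.19)&(P[:,2]<.201)&(i[ys.ravel(),xs.ravel()].min(1)>120);m=np.zeros(d.shape,np.uint8);m[uv[g][:,1],uv[g][:,0]]=1
cs,_=cv2.findContours(m,0,1);c=cv2.convexHull(max(cs,key=len)).reshape(-1,2);c=c[c[:,1]<290];w=onplane(c,np.median(P[g][:,2]),K,k1,M)[:,:2];print("neck",np.median(P[g][:,2]),fit(w,.028))
E
```

```text
3557 0.22656207495753972 [ 0.4224625  -0.12554399  0.22000146] [ 0.45363414 -0.09752241  0.23498171]
(array([ 0.43735071, -0.11135248]), np.float64(0.016494977633897318), np.float64(0.0010110565859594049)) (array([ 0.43843113, -0.10841789]), 0.013, np.float64(0.0029040496183268304))
[-0.03185212 -0.10876082  0.22619918]
neck 0.1957273854467811 (array([ 0.43798565, -0.10965225]), 0.028, np.float64(0.00040410763594708727))
```

```bash
python3 -m jog '[[0,-0.006,0,0],[-0.001,-0.018,0,0],[-0.001,-0.033,0,0],[-0.001,-0.048,0,0],[-0.001,-0.063,0,0],[-0.002,-0.078,0,0],[-0.002,-0.093,0,0],[-0.0022,-0.106,0,0],[-0.0022,-0.115,0,0],[-0.0022,-0.119,0,0],[-0.0022,-0.120,0,0],[-0.0022,-0.120,0.01,0],[-0.0022,-0.120,0.02,0],[-0.0022,-0.120,0.03,0],[-0.0022,-0.120,0.038,0],[-0.0022,-0.120,0.042,0],[-0.0022,-0.120,0.042,0],[-0.0022,-0.120,0.042,0]]' 0
python3 - <<'E'
from h import *
for n in ["wrist","side"]:
    i,d,K,k1,M=cam(n); np.savez(f"pics/{n}7.npz",i=i,d=d,K=K,k1=k1,M=M)
    if n=="side": i=cv2.resize(i[200:340,200:360],None,fx=4,fy=4,interpolation=2)
    cv2.imwrite(f"pics/{n}7.png",i[:,:,::-1])
s=state();print(s["ee_pos"],s["force"],s["grip_width"])
E
```

```text
clock: 12.0
ee_pos: [0.4702, 0.0055, 0.3317]
tcp_rot: [3.105, -0.47, 0.004]
force: [-0.0, 0.3, -4.2]
grip_width: 0.282
[0.47020008 0.00555227 0.33198188] [-0.84700474  0.83605364 -4.3013344 ] 0.27896683134407735
```

View pics/wrist7.png

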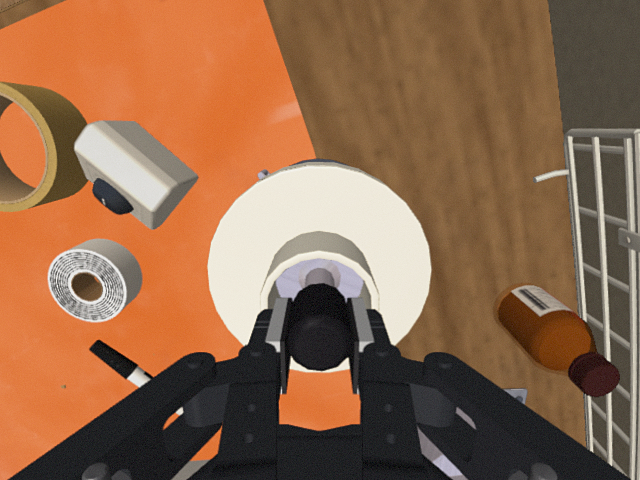

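View pics/side7.png

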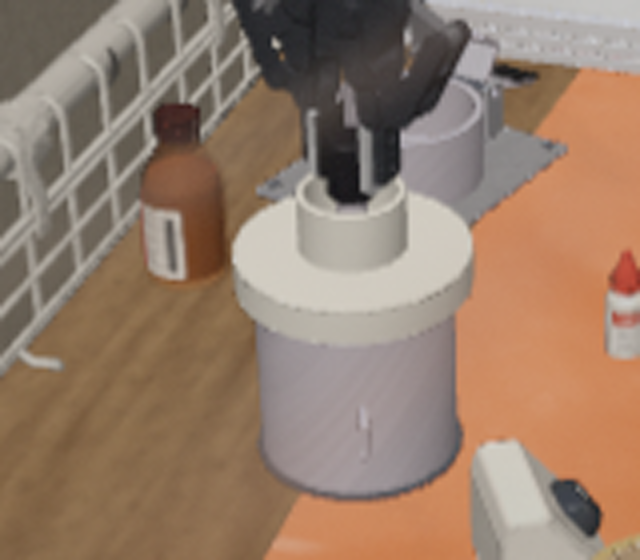

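```bash
python3 -m jog '[[0,0,0.003,0],[0,0,0.006,0],[0,0,0.008,0],[0,0,0.010,0],[0,0,0.012,0],[0,0,0.013,0],[0,0,0.014,0],[0,0,0.014,0]]' 0
python3 -c "
from h import *
s=state();print(s['ee_pos'],s['force'],s['moment'])"
```

```text
clock: 12.9
ee_pos: [0.4702, 0.0055, 0.3179]
tcp_rot: [3.105, -0.47, 0.005]
force: [0.2, -0.4, -4.5]
grip_width: 0.281
[0.4702281  0.00552013 0.31788131] [ 0.19224835 -0.39427159 -4.46947047] [-0.02503253  0.03988781  0.00925575]
```

```bash
python3 -m jog '[[0,0,0.001,0],[0,0,0.002,0],[0,0,0.003,0],[0,0,0.003,0],[0,0,0.003,0]]' 0
python3 -c "
from h import *
s=state();print(s['ee_pos'],s['force'],s['moment'])"
```

```text
clock: 13.4
ee_pos: [0.4703, 0.0055, 0.315]
tcp_rot: [3.105, -0.47, 0.005]
force: [0.1, 1.1, -3.0]
grip_width: 0.283
[0.47025979 0.005521   0.3149607 ] [ 0.12772688  1.05995626 -3.04822807] [0.01987623 0.08236173 0.07211574]
```

```bash
python3 -m jog '[[0,0,0.001,0],[0,0,0.0015,0],[0,0,0.002,0],[0,0,0.002,0],[0,0,0.002,0]]' 0
python3 -c "
from h import *
s=state();print(s['ee_pos'],s['force'],s['moment'])
for n in ['wrist','side']:
    i,d,K,k1,M=cam(n); np.savez(f'pics/{n}8.npz',i=i,d=d,K=K,k1=k1,M=M)
    if n=='side': i=cv2.resize(i[200:340,200:360],None,fx=4,fy=4,interpolation=2)
    cv2.imwrite(f'pics/{n}8.png',i[:,:,::-1])
"
```

```text
clock: 13.9
ee_pos: [0.4701, 0.0056, 0.3148]
tcp_rot: [3.105, -0.47, 0.007]
force: [-6.3, -0.5, 13.6]
grip_width: 0.285
[0.47012753 0.00555777 0.31482973] [-6.27930726 -0.47631041 13.59559162] [0.17573193 1.17936301 0.00317044]
```

View pics/side8.png

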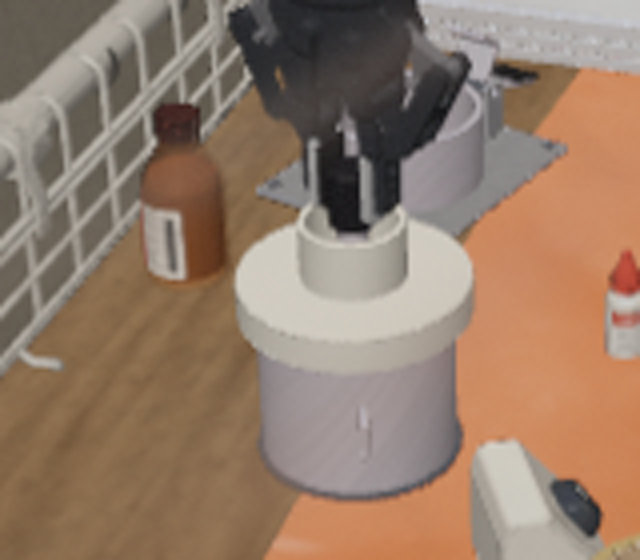

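The pair sits on the rim: it pressed at 13.6 N at exactly the predicted height. I'm letting go.

```bash
python3 -m jog '[[0,0,0,0],[0,0,0,0],[0,0,0,0],[0,0,0,0],[0,0,0,0],[0,0,0,0],[0,0,0,0],[0,0,0,0],[0,0,0,0]]' 100
python3 -m jog '[[0,0,-0.01,0],[0,0,-0.03,0],[0,0,-0.045,0],[0,0,-0.06,0],[0,0,-0.06,0],[0,0,-0.06,0]]' 100
python3 - <<'E'
from circ import *
s=state();print(s["ee_pos"],s["force"])
i,d,K,k1,M=cam("wrist");cv2.imwrite("pics/wrist9.png",i[:,:,::-1])
def go(lo,hi,box,r,white):
    x0,y0,x1,y1=box;ys,xs=np.mgrid[y0:y1,x0:x1];uv=np.c_[xs.ravel(),ys.ravel()];P=bydepth(uv,d,K,k1,M)
    g=(P[:,2]>lo)&(P[:,2]<hi);b=i[ys.ravel(),xs.ravel()]
    g&= (b.min(1)>110) if white else (b.max(1)<90)
    m=np.zeros(d.shape,np.uint8);m[uv[g][:,1],uv[g][:,0]]=1;zz=np.median(P[g][:,2])
    cs,_=cv2.findContours(m,0,1);c=cv2.convexHull(max(cs,key=len)).reshape(-1,2);w=onplane(c,zz,K,k1,M)[:,:2]
    A=np.c_[P[g][:,:2]-P[g][:,:2].mean(0),np.ones(g.sum())];print(zz,fit(w),fit(w,r),np.linalg.lstsq(A,P[g][:,2],rcond=None)[0])
go(.098,.113,(200,130,440,340),.0615,True)
go(.131,.143,(250,200,400,310),.028,True)
go(.162,.175,(280,220,370,310),.013,False)
E
```

```text
clock: 14.9
ee_pos: [0.4701, 0.0056, 0.3148]
tcp_rot: [3.105, -0.47, 0.007]
force: [-0.2, -0.5, 0.1]
grip_width: 0.996
clock: 15.5
ee_pos: [0.4698, 0.0057, 0.375]
tcp_rot: [3.105, -0.47, 0.008]
force: [-0.1, 0.6, 0.7]
grip_width: 0.996
[0.46975618 0.00568389 0.37500436] [-0.11759076  0.62320522  0.70644315]
0.1051274212640646 (array([0.47151146, 0.00448208]), np.float64(0.06091050896408992), np.float64(0.0002380116812026819)) (array([0.47165668, 0.00459058]), 0.0615, np.float64(0.0005715572799015696)) [-1.45141538e-04  5.07015185e-05  1.04937270e-01]
0.13692443420898792 (array([0.47187086, 0.00485447]), np.float64(0.027963416663072477), np.float64(0.00022372098242351727)) (array([0.47187498, 0.00486624]), 0.028, np.float64(0.00022324851106791542)) [-0.00655473 -0.005738    0.13656617]
0.16780448889036303 (array([0.47190122, 0.00560889]), np.float64(0.012598698198091833), np.float64(0.0001546507548954387)) (array([0.47195488, 0.00555682]), 0.013, np.float64(0.00040421666186782383)) [-0.01226958 -0.10184087  0.16744883]
```

View pics/wrist9.png

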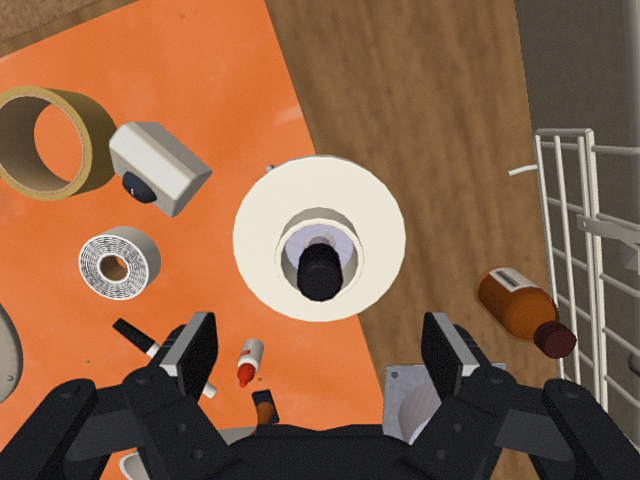

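Cover level (ring 0.105, neck top 0.137, knob top 0.168 m, all as expected when seated). Wrist picture: disc centred at (320,238), knob at (320,272). Next I grip the neck.

```bash
python3 -m jog '[[0,0,0.02,0],[0,0,0.04,0],[0,0,0.06,0],[0,0,0.075,0],[0,0,0.085,0],[0,0,0.092,0],[0,0,0.095,0],[0,0,0.095,0],[0,0,0.095,0]]' 100
python3 -m jog '[[0,0,0,0],[0,0,0,0],[0,0,0,0],[0,0,0,0],[0,0,0,0],[0,0,0,0],[0,0,0,0],[0,0,0,0],[0,0,0,0],[0,0,0,0]]' 0
python3 -c "
from h import *
s=state();print(s['ee_pos'],s['force'],s['moment'])
for n in ['wrist','side']:
    i,d,K,k1,M=cam(n)
    if n=='side': i=cv2.resize(i[200:340,200:360],None,fx=4,fy=4,interpolation=2)
    cv2.imwrite(f'pics/{n}10.png',i[:,:,::-1])
"
```

```text
clock: 16.45
ee_pos: [0.4702, 0.0055, 0.2799]
tcp_rot: [3.105, -0.47, 0.008]
force: [-0.0, -1.1, 0.8]
grip_width: 1.001
clock: 17.45
ee_pos: [0.4703, 0.0055, 0.2809]
tcp_rot: [3.105, -0.469, 0.01]
force: [-1.2, 0.0, 7.2]
grip_width: 0.634
[0.47033393 0.00549611 0.28087867] [-1.15827285  0.0181732   7.21863135] [0.08017037 0.43608085 0.04084147]
```

View pics/side10.png

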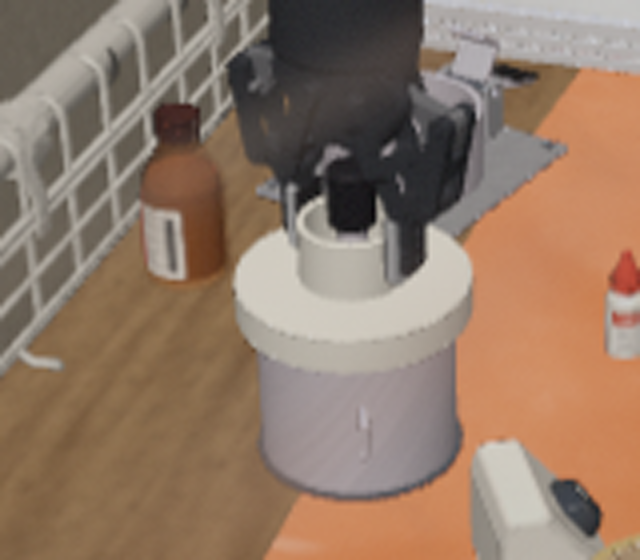

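View pics/wrist10.png

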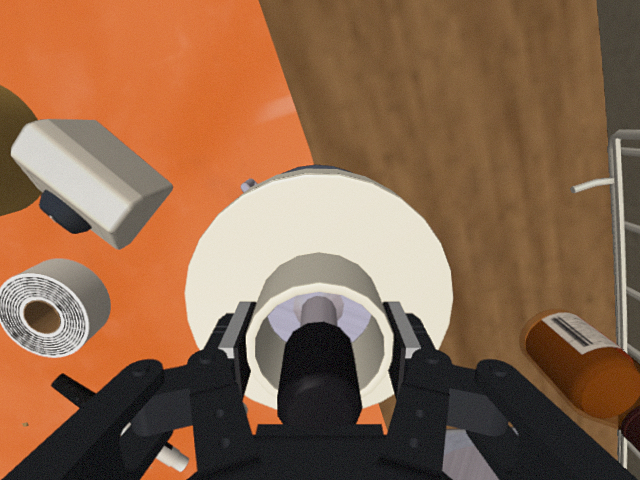

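```bash
python3 -m jog '[[0,0,-0.002,0],[0,0,-0.005,0],[0,0,-0.009,0],[0,0,-0.014,0],[0,0,-0.02,0],[0,0,-0.028,0],[0,0,-0.037,0],[0,0,-0.047,0],[0,0,-0.058,0],[0,0,-0.07,0],[0,0,-0.082,0],[0,0,-0.093,0],[0,0,-0.102,0],[0,0,-0.109,0],[0,0,-0.114,0],[0,0,-0.117,0],[0,0,-0.118,0],[0,0,-0.118,0],[0,0,-0.118,0],[0,0,-0.118,0]]' 0
python3 -c "
from h import *
s=state();print(s['ee_pos'],s['force'],s['moment'],s['grip_width'])
for n in ['wrist','side']:
    i,d,K,k1,M=cam(n)
    np.savez(f'pics/{n}11.npz',i=i,d=d,K=K,k1=k1,M=M)
    if n=='side': i=cv2.resize(i[180:340,200:360],None,fx=4,fy=3.75,interpolation=2)
    cv2.imwrite(f'pics/{n}11.png',i[:,:,::-1])
"
```

```text
clock: 19.55
ee_pos: [0.4696, 0.0058, 0.3986]
tcp_rot: [3.105, -0.469, 0.009]
force: [-0.0, 0.6, -2.0]
grip_width: 0.628
[0.46957708 0.00576179 0.39856627] [-0.03122064  0.55481712 -2.03989672] [ 0.02699072 -0.00872556  0.01771687] 0.6277594635371639
```

View pics/side11.png

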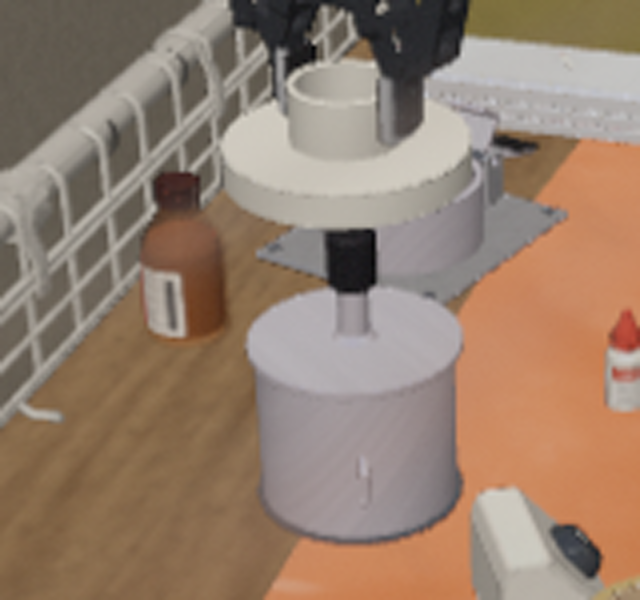

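View pics/wrist11.png

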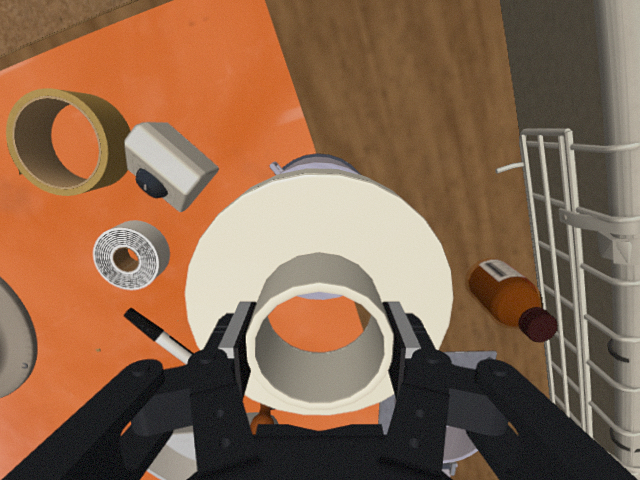

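```bash
python3 - <<'E'
from h import *
f=np.load("pics/wrist11.npz");i,d,K,k1,M=[f[k] for k in ["i","d","K","k1","M"]];k1=float(k1)
ys,xs=np.mgrid[185:300,200:440];P=bydepth(np.c_[xs.ravel(),ys.ravel()],d,K,k1,M)
g=(P[:,2]>.19)&(P[:,2]<.24)&(i[ys.ravel(),xs.ravel()].min(1)>180);z=np.median(P[g][:,2]);q=P[g][abs(P[g][:,2]-z)<.004]
A=np.c_[q[:,:2],np.ones(len(q))];print("cover ring top z",z,"rim",z-.021,"slope",np.linalg.lstsq(A,q[:,2],rcond=None)[0][:2])
f=np.load("pics/side11.npz");i,d,K,k1,M=[f[k] for k in ["i","d","K","k1","M"]];k1=float(k1)
ys,xs=np.mgrid[255:290,260:318];P=bydepth(np.c_[xs.ravel(),ys.ravel()],d,K,k1,M)
g=(abs(P[:,2]-.101)<.006);q=P[g];A=np.c_[q[:,:2]-q[:,:2].mean(0),np.ones(len(q))];print("flange",g.sum(),np.median(q[:,2]),np.linalg.lstsq(A,q[:,2],rcond=None)[0],(q.min(0)+q.max(0))/2)
print(abs(state()["qvel"]).max())
E
```

```text
cover ring top z 0.22283165317551445 rim 0.20183165317551446 slope [-0.00018286 -0.00103808]
flange 1219 0.10161356466530569 [ 0.00279803 -0.01094828  0.10148064] [0.47126327 0.00693172 0.10086666]
0.0031165544630060394
```

The cover is level with its rim at 0.202 m, 34 mm above the knob top. The inner lid's flange top is at 0.101 m, so it is seated flat. I'm handing in.

```bash
python3 -c "
from bench import sign_off; print(sign_off())"
```

```text
the job is handed in; nothing more can be done
None
```

I did every step in order and handed the job in with about 20 s of the 61 s used. The system gives no verdict, so the result rests on my own checks.

**What I did:** I pressed the pedal down until the catch snapped open. I then carried the nested lids by the black knob to the canister and lowered them until they pressed on the rim at 13.6 N. After letting go, I gripped the cover's neck and lifted the cover straight off by 118 mm.

**Last checks:**
- **Outer cover:** it is held by the neck and level, with a slope of about 0.001. Its rim is at 0.202 m, about 34 mm above the top of the knob. The tool carried about 2 N, mostly the cover's weight, with noise of up to about 1 N.
- **Inner lid:** its flange top is at 0.1015 m, against 0.101 m when fully seated. It is tilted by less than 1 degree and centred within about 2 mm of the canister.
- **Other things on the desk:** in the views I looked at, none appeared to have moved, but I did not measure them again.

**Disagreements:** the wrist and top cameras differed by 2 to 3 mm in horizontal position. I used values in between and measured the lids and canister against each other. I judged the catch fully open from the pictures and from the force dropping to zero, because its angle could not be read directly.

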